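Shift the spinning lathe from second to third

ROBOT

A 6-joint arm with a two-finger parallel gripper is mounted at the origin on the work surface. World frame = base frame: x ahead of the robot, y to its left, z up, the work surface at z = 0. Lengths are in mm, angles in rad, forces in N, time in s.
With the tool pointing down it reaches from about 325 to 1000 mm from the base axis. Payload 5.1 kg.
Tool frame: the origin (TCP) lies on the centre line of the jaws, within the pads' length; the fingertips stand 22 mm ahead of it and the grasp point (between the pads) lies 3 mm ahead of it; z points along the fingers, y is the line along which they close (so a half turn about z gives the same grasp; the last joint's range is limited). The gripper opens to 85 mm and grips with 20 to 120 N. Pads are 22 mm wide; open, the fingers measure 114 mm over their backs; the gripper's body (76 mm by 85 mm) begins 54 mm behind the grasp point. The pads swing forward as they close: fully open they stand 13 mm farther back than shut.
Start: joints at [1.176, 0.124, 1.65, -0, 1.367, -0.083], TCP at [199.423, 618.64, 253.322] pointing down, gripper open.
Joint ranges: [-2.61, 2.61], [-1.02, 2.33], [0.03, 2.71], [-1.35, 4.49], [0.32, 2.68], [-2.91, 2.91]. Speed limits (rad/s): [2.57, 2.57, 3.14, 3.14, 3.14, 3.14].

INTERFACE

Orientations are given as a rotation vector (axis times angle).
In Python, from bench import sense, read_camera, hand_in gives the robot as it stands.
- The arm moves only by the shell command python3 -m inch 'ROWS' [FORCE]. ROWS is JSON, a list that holds one entry, the list of rows, each a list of 5 numbers: the shift along the world's x, y, z in m, then the turn about the world's z in rad, then the opening in per cent of the stroke, from 0 (shut) to 100 (fully open). A call has 1 to 8 rows; each row shifts and turns the commanded pose from where the row before left it; what a row does not reach is not made up. A row lasts 1/8 s, in which the tool goes at most 62.5 mm and 10.7 degrees, less where a joint would pass 70% of its speed; a pose out of reach is approached as far as the arm can. A call with a gripper value outside its range is refused whole. The fingers move at their own pace and stop on an object; FORCE is the grip in N (left out, the last holds). Time passes only in rows, so rows that do not move let the fingers close. It gives the time, the measured TCP pose, the force, the opening and the grip force at its end, in the units of the state.
- sense(): the state, without advancing time (a new reading comes with each control period).
- read_camera(name): name is "scene" or "top" or "wrist"; returns a dict with "frame" (480x640x3 uint8, red, green, blue), "mtx" (3x3 intrinsics, pixels), "distortion" ([k1, k2, p1, p2, k3] as OpenCV has them; the pictures are not rectified), "rvec" (rotation vector, rad) and "tvec" (3), from world to camera coordinates, as OpenCV has them. Camera axes: x right, y down, z forward; pixel columns grow to the right and rows downward; lengths in mm; the calibration is good to about 2 mm. A picture is of the moment at which its call begins. There is no depth.
- hand_in(): hands the job in; it is judged then, once.
The state is a dict: "clock": time; "joints": joint angles; "dq": joint speeds; "tau": joint torques, N m; "ee_pos": TCP position; "tool_rot": TCP orientation; "contact_force": force on the tool from outside, world axes, zero at the start; "moment": the same for the moment, N m; "opening": opening from 0.0 (shut) to 1.0 (fully open); "gripper_force": force on a finger pad.
Only numpy, scipy, OpenCV 4.12 (cv2) and the standard library are available. Lean on these libraries where they do the work, as an engineer would, in place of code of your own. Each camera call takes 0.05 s, during which the arm holds its last target. There are 200 camera calls.

TASK

Change the stopped spinning lathe from second gear to third: with your fingertips push the gear lever out of its slot into neutral, across to the right, and then forward, away from you, fully home in the third slot, and let go. Just push it - do not grip it or force it, and do not run it into first or fourth on the way. Leave the copperware and tools lying around where they are.

Things in the scene. Friction and masses are not known exactly. Their poses are not given: they have to be found in the camera images.
- lathe: Bench spinning lathe, fixed, 850 mm long: motor at the left, grey headstock, copper cup and tailstock at the right. Origin on the table under the headstock's middle; x forward (away from the robot), y left to the motor, z up. Headstock box 240 mm (x) by 220 mm (y), flat top 150 mm high; motor, cup and tailstock are under 185 mm. Only the lever stands above 240 mm within 250 mm of it.
- gate_center (a point): Middle of the H-shaped gate in the 112 mm square steel plate on the headstock, on the plate's top, 180 mm above the lathe's origin; axes as the lathe's. A channel 16 mm wide runs across (y). From its left end first slot goes forward (+x), second back; from its right end third goes forward, fourth back. Slots are 14 mm wide, 36 mm apart (y +/-18 mm), corners rounded 4 mm.
- second_slot (a point): Where the stem's axis stands at the plate's top when the lever is fully home in second: 19.5 mm back and 19.5 mm left of gate_center.
- third_slot (a point): Where the stem's axis stands at the plate's top when the lever is fully home in third: 19.5 mm forward and 19.5 mm right of gate_center. The slot's end stops the lever there.
- knob (a point): Centre of the gear lever's black ball knob, 38 mm across, 155 mm from the pivot (95 mm above the plate when upright). In the gate's axes it is at the start 30 to 48 mm back (-x) and about 46 mm left (+y); in neutral, free to go across, within 8 mm of x = 0; home in third at about x +48, y -46 mm. It moves 2.7 times as far as the stem in the gate. Its z runs up the stem.
- gear_lever: Gear lever: steel stem 10 mm thick up through the gate, ball knob on top. Origin at its pivot, 60 mm straight below gate_center; z along the stem. A push of 2 to 5 N at the knob moves it. There is no spring: it stays where it is left. The gate's edges guide the stem.
- shift_across (a joint): Sideways swing of the lever, rad: 0 upright, positive to the right (-y of the gate). About -0.31 in first and second, +0.31 in third and fourth; stops at -0.345 and +0.345.
- shift_forward (a joint): Fore-and-aft swing of the lever, rad: positive forward (+x of the gate). Between -0.05 and +0.05 it is in neutral and free to go across; stops at +0.315 (home in first or third) and -0.315 (home in second or fourth). Starts on the left between -0.31 and -0.20, in second.
- beaker: Bystander, to be left alone: copper beaker, open cup 68 mm across at the rim and 66 mm high, standing on the headstock top on the far left; origin at the centre of its underside.
- oil_can: Bystander, to be left alone: small brass oil can, 52 mm across and 85 mm high with a thin straight spout, standing on the headstock top on the near side; origin at the centre of its underside.
- mallet: Bystander, to be left alone: wooden mallet, 260 mm long, lying on the table between the robot and the lathe; origin under its middle.
- bangle_a: Bystander, to be left alone: copper bangle, a flat ring 72 mm across and 8 mm high, lying on the table in front of the lathe's bed; origin at its centre on the underside.
- bangle_b: Bystander, to be left alone: copper bangle, a flat ring 76 mm across and 10 mm high, lying on the table in front of the lathe's bed; origin at its centre on the underside.
- spanner: Bystander, to be left alone: flat steel spanner, 200 mm long and 8 mm thick, lying on the table behind the headstock; origin under its middle.
- teapot: Bystander, to be left alone: copper teapot with brass spout and handle, 160 mm high, on the table to the left of the motor; origin at the centre of its underside.
- jug: Bystander, to be left alone: brass jug, 92 mm across and 150 mm high, on the table behind the lathe's bed; origin at the centre of its underside.

How it is judged (in metres and radians):
On the way, in this order (a step that is already met when the one before it is completed fails the run):
1. the lever is pushed out of second into neutral (value of joint shift_forward between -0.1 and 0.12 rad and value of joint shift_across below 0.1 rad), for 0.02 s.
2. the lever is across on the right, still in neutral (value of joint shift_across above 0.22 rad and value of joint shift_forward between -0.17 and 0.17 rad), for 0.02 s.
At the end, for the whole second after the job is handed in: The lever is at rest fully forward in the third slot (shift_forward above 0.275 of its 0.315 rad: the knob within 6 mm of the stop; shift_across above 0.24 rad), and no ware or tool has moved 30 mm (value of joint shift_forward above 0.275 rad and value of joint shift_across above 0.24 rad and linear speed of gear_lever below 0.02 m/s and angular speed of gear_lever below 0.05 rad/s and distance of each of beaker, oil_can, mallet, bangle_a, bangle_b, spanner, teapot, jug from where it was at the start of the episode below 0.03 m); the robot touches nothing.
It fails at once if the lever is run more than half way into the first slot (value of joint shift_forward above 0.2 rad and value of joint shift_across below -0.15 rad).
It fails at once if the lever is run more than half way into the fourth slot (value of joint shift_forward below -0.2 rad and value of joint shift_across above 0.15 rad).
It fails at once if the lever is gripped or forced with more than 35 N (contact force between the fingers and gear_lever above 35 N).
It fails at once if the lever is shoved with the arm or the gripper's body instead of the fingers (contact force between the arm and gear_lever above 2 N).
It fails at once if a ware or tool is moved, lifted or knocked 30 mm or more (distance of any of beaker, oil_can, mallet, bangle_a, bangle_b, spanner, teapot, jug from where it was at the start of the episode above 0.03 m).
It also fails if it takes over 58 s, if anything falls off the work surface, if the arm or the gripper's body presses on something with over 40 N, if the wrist force passes 120 N, or if a joint passes its speed limit or range.

## Working session

There is one attempt and no reset: what is moved stays moved. The work goes in short steps, Python scripts to look and compute and a shell command to move; the robot and the scene stay as the last step left them, time stands still between calls to the robot, and variables do not carry over. Pictures are saved under pics/ and viewed, at most 10 in all, crops included, and the job is handed in when it is done.

```bash
mkdir -p pics; cat > h.py <<'E'
import numpy as np,cv2
from bench import sense,read_camera
def ray(c,uv):
    R,_=cv2.Rodrigues(np.array(c["rvec"],float));t=np.array(c["tvec"],float).ravel()
    p=cv2.undistortPoints(np.array([[uv]],float),np.array(c["mtx"],float),np.array(c["distortion"],float)).ravel()
    return -R.T@t, R.T@np.array([p[0],p[1],1.])
def plane(c,uv,z):
    o,d=ray(c,uv);return o+d*(z-o[2])/d[2]
def two(c1,u1,c2,u2):
    o1,d1=ray(c1,u1);o2,d2=ray(c2,u2)
    s=np.linalg.lstsq(np.c_[d1,-d2],o2-o1,rcond=None)[0]
    a=o1+s[0]*d1;b=o2+s[1]*d2;return (a+b)/2,np.linalg.norm(a-b)
E
python3 - <<'E'
from h import *
import pickle
C={n:read_camera(n) for n in("scene","top")}
pickle.dump(C,open("c0.pkl","wb"))
for n in C: cv2.imwrite(f"pics/{n}0.png",C[n]["frame"][:,:,::-1]); print(n,ray(C[n],(320,240)))
print(sense())
E
```

```text
scene (array([1144.42315068, -391.24069876, 1197.02408834]), array([-0.46501048,  0.37113997, -0.80385562]))
top (array([ 499.06288215,   98.41044534, 1231.01251761]), array([ 0.06626156, -0.00587237, -0.99780288]))
{'clock': 0.1, 'joints': array([ 1.17640291e+00,  1.24442828e-01,  1.65152833e+00, -4.14663679e-06,
        1.36747781e+00, -8.26025236e-02]), 'dq': array([ 1.05868962e-03, -1.55290331e-03, -2.69171187e-03, -8.49512466e-04,
       -9.29930261e-04,  2.92029589e-05]), 'tau': array([ 1.16469524e-03, -4.24932504e+01, -3.66653502e+01, -4.01536101e-05,
        4.00584948e-03,  1.56650901e-05]), 'ee_pos': array([199.2336199 , 618.18730879, 252.17937368]), 'tool_rot': array([-4.87709614e-01, -3.10306385e+00,  2.83447277e-03]), 'contact_force': array([0.18238805, 0.19536559, 0.43830139]), 'moment': array([ 0.00655481, -0.02634714,  0.04780948]), 'gripper_force': 0.0, 'opening': 0.9976826800175972}
```

View pics/scene0.png

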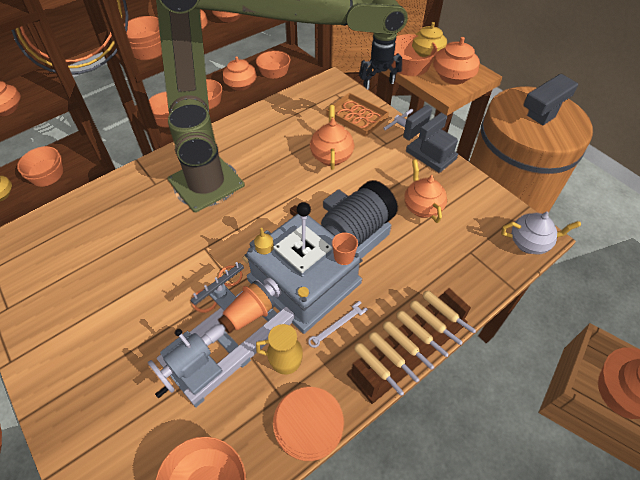

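View pics/top0.png

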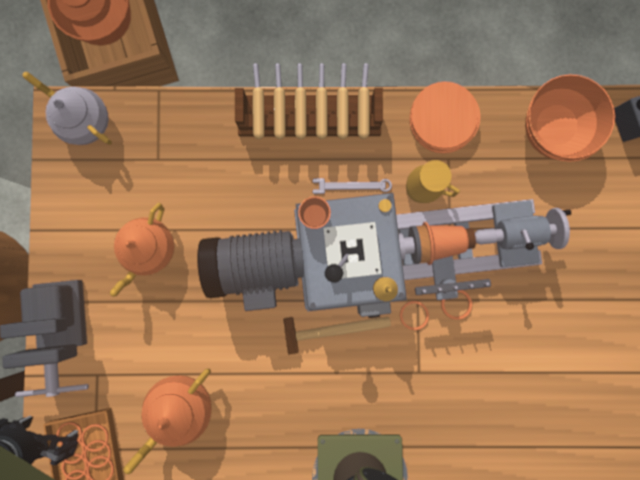

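The top view shows the white gate plate around (352,250), the black knob at (333,273), the beaker at (315,211) and the oil can at (386,289). In the scene view the knob is at (303,209). Next I measure the plate and knob.

```bash
python3 - <<'E'
from h import *
import pickle
C=pickle.load(open("c0.pkl","rb"));T=C["top"];S=C["scene"]
f=T["frame"].astype(int)
m=((f.min(2)>165)&(f.max(2)-f.min(2)<40)).astype(np.uint8);r=np.zeros_like(m);r[215:290,315:390]=1;m*=r
n,l,st,_=cv2.connectedComponentsWithStats(m);i=1+st[1:,4].argmax();pts=np.argwhere(l==i)[:,::-1]
w=np.array([plane(T,p,180)[:2] for p in pts],np.float32)
box=cv2.minAreaRect(w);print("plate",box)
def blob(c,x0,x1,y0,y1):
    g=c["frame"].astype(int);k=np.zeros(g.shape[:2],np.uint8);k[y0:y1,x0:x1]=(g[y0:y1,x0:x1].max(2)<50)
    n,l,s,ce=cv2.connectedComponentsWithStats(k);i=1+s[1:,4].argmax()
    ct,_=cv2.findContours((l==i).astype(np.uint8),0,1);print(s[i],ce[i],cv2.minEnclosingCircle(ct[0]));return ce[i]
k1=blob(T,318,346,258,290);k2=blob(S,292,316,198,220)
print("knob",two(T,k1,S,k2))
a=[x for x in (box[2],box[2]-90,box[2]+90) if abs(x)<45][0];a=np.radians(a);c=np.array(box[0])
ax=np.array([np.cos(a),np.sin(a)]);ay=np.array([-ax[1],ax[0]])
k=two(T,k1,S,k2)[0][:2]-c;print(a,"knob in gate",k@ax,k@ay)
for n,u,z in(("beaker",(315,211),216),("can",(386,289),235)):
    p=plane(T,u,z)[:2];print(n,p,(p-c)@ax,(p-c)@ay)
for n,q in dict(neutL=(0,48),neutR=(0,-48),third=(48,-46)).items():print(n,c+q[0]*ax+q[1]*ay)
E
```

```text
plate ((546.8026123046875, 23.569664001464844), (113.421142578125, 112.9265365600586), 6.0343475341796875)Traceback (most recent call last):
  File "<stdin>", line 13, in <module>
  File "<stdin>", line 11, in blob
ValueError: attempt to get argmax of an empty sequence
```

```bash
python3 - <<'E'
from h import *
import pickle
C=pickle.load(open("c0.pkl","rb"));T=C["top"];S=C["scene"]
print(T["frame"][273,325:342].max(1),S["frame"][209,294:312].max(1))
def blob(c,x0,x1,y0,y1):
    g=c["frame"].astype(int);k=np.zeros(g.shape[:2],np.uint8);k[y0:y1,x0:x1]=(g[y0:y1,x0:x1].max(2)<75)
    n,l,s,ce=cv2.connectedComponentsWithStats(k);i=1+s[1:,4].argmax()
    ct,_=cv2.findContours((l==i).astype(np.uint8),0,1);print(s[i],ce[i],cv2.minEnclosingCircle(ct[0]));return cv2.minEnclosingCircle(ct[0])[0]
k1=blob(T,318,346,258,290);k2=blob(S,292,316,198,220)
K,e=two(T,k1,S,k2);print("knob",K,e)
a=np.radians(6.034);c=np.array([546.8,23.6])
ax=np.array([np.cos(a),np.sin(a)]);ay=np.array([-ax[1],ax[0]])
k=K[:2]-c;print("knob in gate",k@ax,k@ay,ax)
for n,u,z in(("beaker",(315,211),216),("can",(386,289),235)):
    p=plane(T,u,z)[:2];print(n,p,(p-c)@ax,(p-c)@ay)
for n,q in dict(neutL=(0,46),neutR=(0,-46),third=(48,-46)).items():print(n,c+q[0]*ax+q[1]*ay)
E
```

```text
[68 54 54 56 57 56 58 59 61 59 59 58 56 57 54 54 53] [ 58  61  44  18  20  21  25  27  30  34  41  42  43  36  30  25  50 135]
[325 265  18  17 231] [333.49350649 273.13852814] ((333.5, 273.29998779296875), 8.645323753356934)
[292 202  19  15 196] [301.25       209.15306122] ((301.0, 210.5), 9.65670394897461)
knob [496.08218583  64.43849214 258.99065611] 4.577707501708239
knob in gate -46.14393648126263 45.943620228732826 [0.99445969 0.10511861]
beaker [627.02157068 102.57133785] 88.0784754024048 70.1010326183175
can [465.23151778 -40.61095449] -87.8663337148553 -55.280840867958304
neutL [541.96454412  69.34514582]
neutR [551.63545588 -22.14514582]
third [599.36952108 -17.09945274]
```

Knob at gate (-46, +46), z about 260, which matches its geometry. I'll shut the fingers, rise and go to a point behind the knob, at about (451, 60).

```bash
python3 -m inch '[[[0,0,0.05,0.1,0],[0,0,0.05,0.1,0],[0.02,-0.045,0,0.1,0],[0.02,-0.045,0,0.117,0],[0.02,-0.045,0,0,0],[0.02,-0.045,0,0,0],[0.02,-0.045,0,0,0],[0.02,-0.045,0,0,0]]]' 20; python3 -m inch '[[[0.02,-0.045,0,0,0],[0.02,-0.045,0,0,0],[0.02,-0.045,0,0,0],[0.02,-0.045,0,0,0],[0.02,-0.045,0,0,0],[0.02,-0.045,0,0,0],[0,0,0,0,0],[0,0,0,0,0]]]'
python3 -c "
from h import *
s=sense();print(s)"
```

```text
clock: 1.1
ee_pos: [319.6, 347.1, 352.8]
tool_rot: [0.166, -3.137, 0.001]
contact_force: [0.0, -0.2, 0.0]
opening: -0.003
gripper_force: 0.0
clock: 2.1
ee_pos: [439.2, 78.8, 352.9]
tool_rot: [0.164, -3.136, -0.001]
contact_force: [0.2, -0.9, -0.3]
opening: 0.003
gripper_force: 0.0
{'clock': 2.1, 'joints': array([ 5.69136955e-02, -3.86082255e-01,  1.94626603e+00,  4.54728343e-04,
        1.58227617e+00, -1.61863975e+00]), 'dq': array([ 0.02791895, -0.00654146,  0.00065439, -0.00204625,  0.00064939,
       -0.00112324]), 'tau': array([-8.47759880e-01, -2.00425708e+01, -3.79331088e+01, -3.68773809e-02,
       -8.55670602e-03, -1.60615895e-03]), 'ee_pos': array([439.16628709,  78.82397859, 352.90842874]), 'tool_rot': array([ 1.64439218e-01, -3.13641550e+00, -7.07860461e-04]), 'contact_force': array([ 0.21804641, -0.85691552, -0.30879948]), 'moment': array([ 0.02404458, -0.00477345, -0.02624163]), 'gripper_force': 0.0, 'opening': 0.002842561733741285}
```

```bash
python3 -m inch '[[[0.012,-0.019,0,0,0],[0,0,-0.025,0,0],[0,0,-0.025,0,0],[0,0,-0.027,0,0],[0,0,0,0,0]]]'
python3 - <<'E'
from h import *
a=[]
for n,x,y in(("scene",300,215),("top",340,265)):
    f=read_camera(n)["frame"][y-75:y+75,x-100:x+100,::-1];a.append(cv2.resize(f,None,fx=4,fy=4)[::1])
cv2.imwrite("pics/a.png",cv2.resize(np.vstack(a),(400,600)))
cv2.imwrite("pics/w.png",read_camera("wrist")["frame"][:,:,::-1])
E
```

```text
clock: 2.72
ee_pos: [449.8, 60.9, 273.8]
tool_rot: [0.169, -3.132, -0.001]
contact_force: [-0.2, 0.0, -0.0]
opening: -0.0
gripper_force: 0.0
```

View pics/a.png

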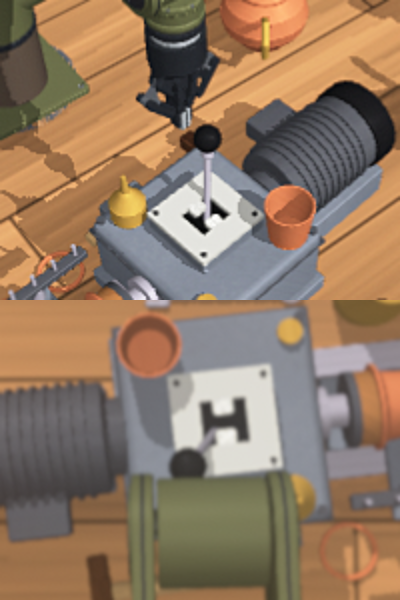

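View pics/w.png

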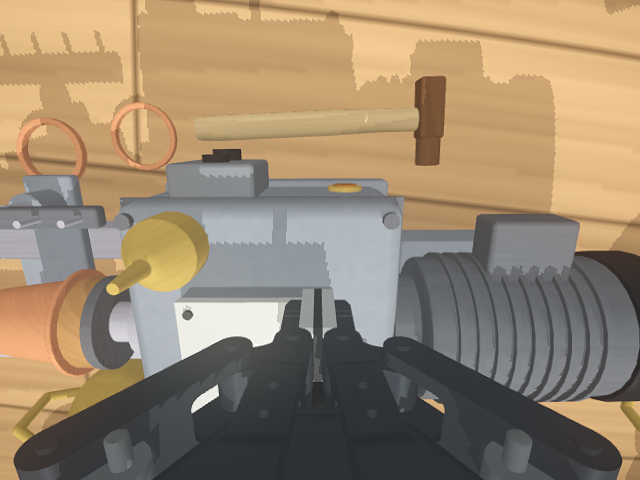

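The scene crop shows the shut fingertips directly behind the knob, clear of the can. The wrist view agrees. Pushing forward.

```bash
python3 -m inch '[[[0.008,0.001,0,0,0],[0.008,0.001,0,0,0],[0.006,0.0005,0,0,0],[0.006,0.0005,0,0,0],[0.006,0.0005,0,0,0],[0.006,0.0005,0,0,0]]]';python3 -m inch '[[[0.006,0.0005,0,0,0],[0.006,0.0005,0,0,0],[0.004,0.0005,0,0,0],[0,0,0,0,0]]]'
cat >> h.py <<'E'
A=np.radians(6.034);c0=np.array([546.8,23.6]);ax=np.array([np.cos(A),np.sin(A)]);ay=np.array([-ax[1],ax[0]])
def gate(p): q=np.array(p[:2])-c0;return (q@ax).round(1),(q@ay).round(1)
def look(tag):
    s=sense();print("tcp gate",gate(s["ee_pos"]),s["ee_pos"][2])
    C=read_camera("scene");g=C["frame"].astype(int);k=np.zeros(g.shape[:2],np.uint8);k[160:235,260:350]=g[160:235,260:350].max(2)<62
    n,l,st,ce=cv2.connectedComponentsWithStats(k)
    for i in range(1,n):
        if st[i,4]>80: print(st[i],[(z,gate(plane(C,(st[i,0]+st[i,2]/2,st[i,1]+st[i,3]/2),z))) for z in(260,268,275)])
    cv2.imwrite(f"pics/{tag}.png",cv2.resize(C["frame"][150:270,220:380,::-1],None,fx=4,fy=4))
E
python3 -c "
from h import *
look('b')"
```

```text
clock: 3.62
ee_pos: [491.7, 63.7, 276.6]
tool_rot: [0.165, -3.137, -0.0]
contact_force: [-4.2, 0.6, 3.6]
opening: -0.0
gripper_force: 2.1
clock: 4.12
ee_pos: [508.0, 65.1, 276.1]
tool_rot: [-0.165, 3.136, -0.0]
contact_force: [0.0, 0.5, 0.3]
opening: 0.001
gripper_force: 0.1
tcp gate (np.float64(-34.2), np.float64(45.3)) 276.1051359738814
[ 286  160   39   56 1107] [(260, (np.float64(-97.5), np.float64(107.6))), (268, (np.float64(-92.0), np.float64(102.7))), (275, (np.float64(-87.2), np.float64(98.3)))]
[321 196  29  37 352] [(260, (np.float64(26.1), np.float64(99.1))), (268, (np.float64(30.6), np.float64(94.2))), (275, (np.float64(34.5), np.float64(89.9)))]
[308 209  14  14 160] [(260, (np.float64(-7.8), np.float64(57.1))), (268, (np.float64(-3.0), np.float64(52.6))), (275, (np.float64(1.2), np.float64(48.6)))]
```

View pics/b.png

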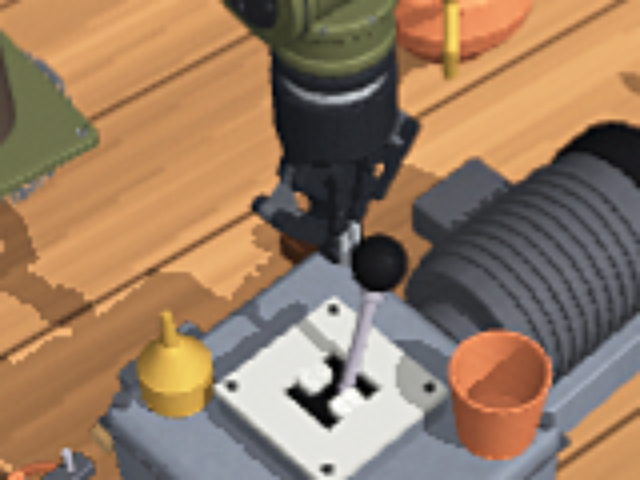

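The knob stands at gate (about -3, +50), so it is practically in neutral. One 3 mm nudge more, then back off, go left, turn the narrow face and come alongside the knob.

```bash
python3 -m inch '[[[0.003,0,0,0,0],[0,0,0,0,0],[-0.015,-0.0015,0,0,0],[-0.016,-0.0015,0,0,0],[-0.003,0.024,0,0,0],[-0.002,0.024,0,-0.174,0],[0,0,0,-0.174,0],[0,0,0,-0.174,0]]]';python3 -m inch '[[[0,0,0,-0.174,0],[0,0,0,-0.174,0],[0,0,0,-0.174,0],[0,0,0,-0.174,0],[0,0,0,-0.174,0],[0,0,0,-0.178,0],[0,0,0,0,0]]]'; python3 -c "
from h import *
look('c')"
```

```text
clock: 5.18
ee_pos: [473.8, 110.3, 276.4]
tool_rot: [0.658, 3.071, 0.0]
contact_force: [0.4, 0.2, 1.3]
opening: 0.003
gripper_force: 0.0
clock: 6.05
ee_pos: [474.0, 109.9, 276.4]
tool_rot: [2.098, 2.338, 0.001]
contact_force: [-0.3, -0.5, -1.1]
opening: 0.003
gripper_force: 0.0
tcp gate (np.float64(-63.4), np.float64(93.5)) 276.3556413702594
[291 160  35  40 806] [(260, (np.float64(-113.7), np.float64(134.4))), (268, (np.float64(-108.1), np.float64(129.2))), (275, (np.float64(-103.1), np.float64(124.7)))]
[308 196  42  37 499] [(260, (np.float64(14.2), np.float64(86.9))), (268, (np.float64(18.8), np.float64(82.1))), (275, (np.float64(22.8), np.float64(77.9)))]
```

```bash
python3 -m inch '[[[0.02,0.002,0,0,0],[0.02,0.002,0,0,0],[0.0217,0.0025,0,0,0],[0,0,0,0,0],[0.0008,-0.008,0,0,0],[0.0006,-0.006,0,0,0],[0.0006,-0.006,0,0,0],[0.0006,-0.006,0,0,0]]]';python3 -m inch '[[[0.0006,-0.006,0,0,0],[0.0006,-0.006,0,0,0],[0,0,0,0,0]]]'; python3 -c "
from h import *
look('d')"
```

```text
clock: 7.1
ee_pos: [538.7, 91.3, 277.9]
tool_rot: [-2.1, -2.336, -0.006]
contact_force: [-1.2, 4.7, 3.9]
opening: -0.001
gripper_force: 2.6
clock: 7.48
ee_pos: [539.9, 78.0, 276.6]
tool_rot: [2.101, 2.335, -0.0]
contact_force: [-1.2, 1.4, 1.7]
opening: 0.001
gripper_force: 0.9
tcp gate (np.float64(-1.2), np.float64(54.9)) 276.565898218691
[ 294  160   51   73 1285] [(260, (np.float64(-48.3), np.float64(113.3))), (268, (np.float64(-43.2), np.float64(108.2))), (275, (np.float64(-38.7), np.float64(103.8)))]
[301 213  14  15 166] [(260, (np.float64(-9.6), np.float64(33.6))), (268, (np.float64(-4.8), np.float64(29.3))), (275, (np.float64(-0.6), np.float64(25.5)))]
```

View pics/d.png

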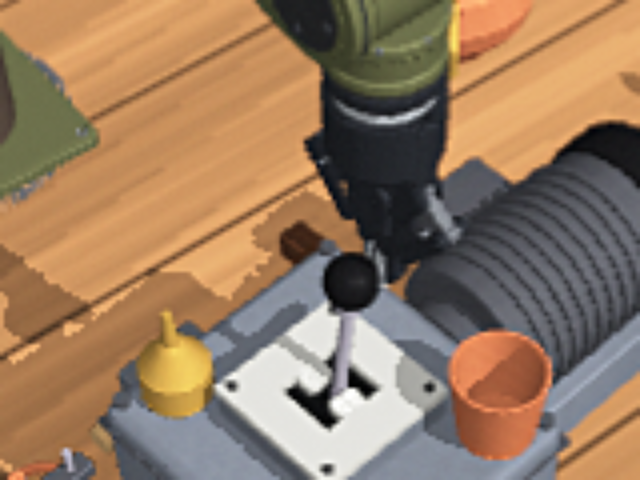

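The knob is sliding right along neutral, at gate about (-2, +26). Continuing.

```bash
python3 -m inch '[[[0.0006,-0.006,0,0,0],[0.0006,-0.006,0,0,0],[0.0006,-0.006,0,0,0],[0.0006,-0.006,0,0,0],[0.0006,-0.006,0,0,0],[0.0006,-0.006,0,0,0],[0.0006,-0.006,0,0,0]]]';python3 -m inch '[[[0.0006,-0.006,0,0,0],[0.0006,-0.006,0,0,0],[0.0006,-0.006,0,0,0],[0.0006,-0.006,0,0,0],[0.0006,-0.006,0,0,0],[0,0,0,0,0]]]'; python3 -c "
from h import *
look('e')"
```

```text
clock: 8.4
ee_pos: [544.2, 36.1, 276.2]
tool_rot: [2.101, 2.336, -0.0]
contact_force: [0.1, 3.0, 2.1]
opening: -0.004
gripper_force: 1.4
clock: 9.15
ee_pos: [547.1, 5.7, 276.3]
tool_rot: [2.101, 2.335, -0.002]
contact_force: [-0.2, -0.4, 0.1]
opening: -0.003
gripper_force: 0.0
tcp gate (np.float64(-1.6), np.float64(-17.8)) 276.2690628243357
[ 260  160   50   75 1231] [(260, (np.float64(-110.9), np.float64(44.1))), (268, (np.float64(-105.3), np.float64(39.7))), (275, (np.float64(-100.3), np.float64(35.8)))]
[321 196  29  37 345] [(260, (np.float64(26.1), np.float64(99.1))), (268, (np.float64(30.6), np.float64(94.2))), (275, (np.float64(34.5), np.float64(89.9)))]
```

View pics/e.png

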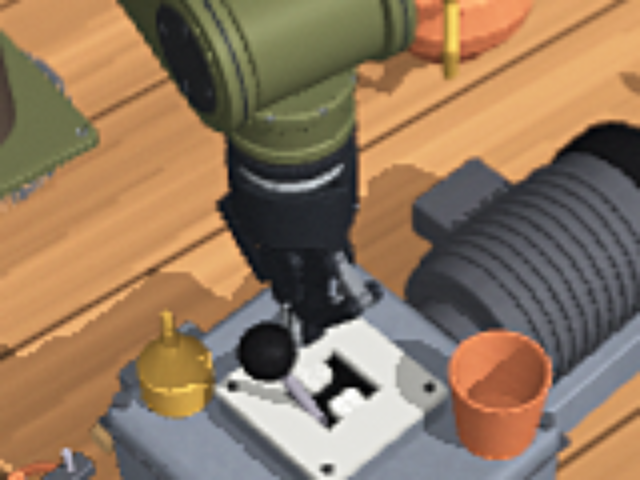

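The knob at crop (267,350) is across to the right. Backing out, going round behind it and turning back.

```bash
python3 - <<'E'
from h import *
C=read_camera("scene");print([gate(plane(C,(286.7,237.4),z)) for z in(264,268)])
E
python3 -m inch '[[[-0.002,0.018,0,0,0],[-0.023,-0.0025,0,0,0],[-0.023,-0.0025,0,0,0],[-0.0236,-0.0025,0,0,0],[0,0,0,0.174,0],[0,0,0,0.174,0],[0,0,0,0.174,0],[0,0,0,0.174,0]]]';python3 -m inch '[[[0,0,0,0.174,0],[0,0,0,0.174,0],[0,0,0,0.174,0],[0,0,0,0.174,0],[0,0,0,0.178,0],[0.0025,-0.0235,0,0,0],[0.0025,-0.0235,0,0,0],[0,0,0,0,0]]]'; python3 -c "
from h import *
print(gate(sense()['ee_pos']))"
```

```text
[(np.float64(-5.0), np.float64(-44.5)), (np.float64(-2.7), np.float64(-46.3))]
clock: 10.25
ee_pos: [475.5, 18.1, 276.8]
tool_rot: [1.168, 2.915, 0.0]
contact_force: [0.2, 1.1, -0.3]
opening: -0.004
gripper_force: 0.0
clock: 11.25
ee_pos: [480.7, -29.9, 276.6]
tool_rot: [-0.163, 3.137, -0.0]
contact_force: [0.1, 1.0, -0.2]
opening: 0.002
gripper_force: 0.0
(np.float64(-71.4), np.float64(-46.2))
```

```bash
python3 -m inch '[[[0.01,0.001,0,0,0],[0.01,0.001,0,0,0],[0.01,0.001,0,0,0],[0.006,0.0006,0,0,0],[0.006,0.0006,0,0,0],[0.006,0.0006,0,0,0],[0.006,0.0006,0,0,0]]]';python3 -m inch '[[[0.006,0.0006,0,0,0],[0.006,0.0006,0,0,0],[0.006,0.0006,0,0,0],[0.006,0.0006,0,0,0],[0,0,0,0,0]]]'; python3 -c "
from h import *
look('f')"
```

```text
clock: 12.12
ee_pos: [534.7, -24.5, 276.6]
tool_rot: [0.165, -3.137, 0.0]
contact_force: [-3.2, -0.2, 1.4]
opening: -0.001
gripper_force: 1.5
clock: 12.75
ee_pos: [559.0, -22.0, 275.8]
tool_rot: [-0.165, 3.137, 0.0]
contact_force: [-0.6, 0.2, -0.9]
opening: -0.003
gripper_force: 0.1
tcp gate (np.float64(7.4), np.float64(-46.6)) 275.8082551271109
[ 260  171   50   64 1084] [(260, (np.float64(-96.2), np.float64(31.0))), (268, (np.float64(-90.7), np.float64(26.7))), (275, (np.float64(-85.9), np.float64(22.9)))]
[321 196  29  37 346] [(260, (np.float64(26.1), np.float64(99.1))), (268, (np.float64(30.6), np.float64(94.2))), (275, (np.float64(34.5), np.float64(89.9)))]
```

View pics/f.png

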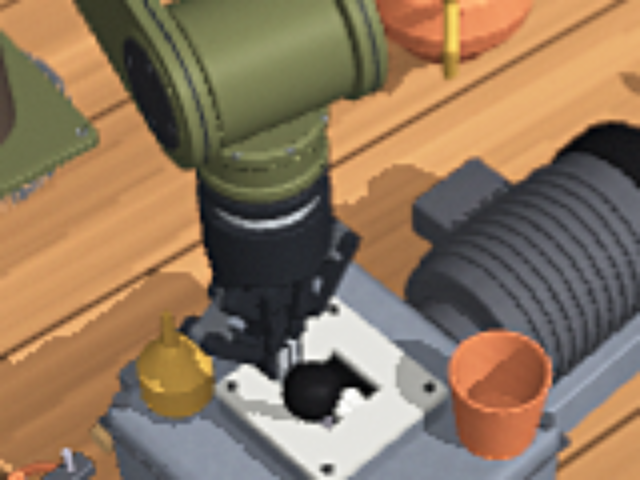

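The lever is well into third, with the knob at about x +37. Continuing in small steps to feel the stop.

```bash
python3 -m inch '[[[0.003,0.0003,0,0,0],[0.003,0.0003,0,0,0],[0.002,0.0002,0,0,0],[0,0,0,0,0]]]';python3 -m inch '[[[0.002,0.0002,0,0,0],[0,0,0,0,0]]]';python3 -m inch '[[[0.002,0.0002,0,0,0],[0,0,0,0,0]]]'
```

```text
clock: 13.3
ee_pos: [566.6, -21.3, 276.2]
tool_rot: [0.165, -3.137, 0.0]
contact_force: [-1.4, -0.7, -1.3]
opening: -0.001
gripper_force: 1.0
clock: 13.55
ee_pos: [568.7, -21.1, 276.4]
tool_rot: [-0.165, 3.137, -0.0]
contact_force: [-2.2, -0.1, -1.7]
opening: 0.004
gripper_force: 0.9
clock: 13.8
ee_pos: [569.4, -21.0, 276.3]
tool_rot: [0.165, -3.133, 0.0]
contact_force: [-7.0, -0.0, 0.1]
opening: 0.001
gripper_force: 3.9
```

The force rises to 7 N at the predicted TCP position (gate x about 18), so the lever is on the stop. One more light millimetre, then back off and up.

```bash
python3 -m inch '[[[0.001,0,0,0,0],[0,0,0,0,0]]]';python3 -m inch '[[[-0.02,-0.002,0,0,0],[-0.03,-0.003,0,0,0],[-0.03,-0.003,0.02,0,0],[-0.03,0,0.05,0,0],[-0.03,0,0.05,0,0],[0,0,0,0,0],[0,0,0,0,0],[0,0,0,0,0]]]'; python3 -c "
from h import *
look('g')"
```

```text
clock: 14.05
ee_pos: [569.6, -21.0, 276.3]
tool_rot: [0.165, -3.131, 0.0]
contact_force: [-10.9, -1.7, 2.5]
opening: 0.002
gripper_force: 5.6
clock: 15.05
ee_pos: [431.7, -28.8, 394.6]
tool_rot: [0.165, -3.135, -0.001]
contact_force: [0.0, -1.3, 0.1]
opening: 0.001
gripper_force: 0.0
tcp gate (np.float64(-120.0), np.float64(-40.0)) 394.5587171700852
[321 195  29  38 368] [(260, (np.float64(24.9), np.float64(100.3))), (268, (np.float64(29.4), np.float64(95.4))), (275, (np.float64(33.3), np.float64(91.1)))]
```

View pics/g.png

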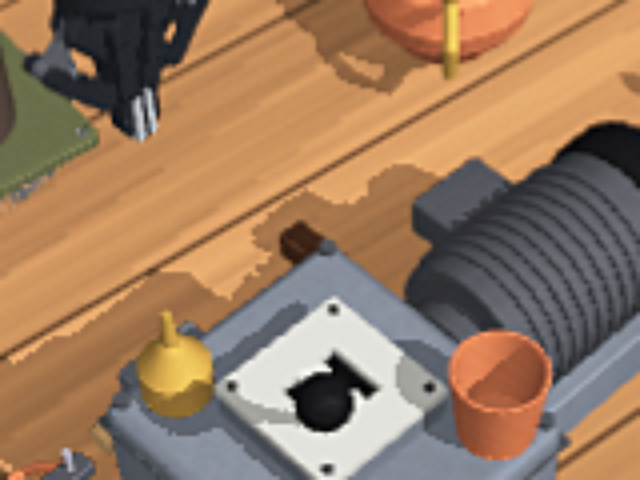

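The knob stays forward right at crop (323,400), the fingers are clear, and the can and beaker are untouched.

```bash
python3 -c "
from h import *
from bench import hand_in
p=gate(plane(read_camera('scene'),(300.6,250),260));print(p)
if p[0]>40: print(hand_in())"
```

```text
(np.float64(45.6), np.float64(-44.1))
the job is handed in; nothing more can be done
None
```

I pushed the lever from second through neutral and across to the right, then forward onto the stop in third, and let go; the last image puts the knob at about x +46, y -44 mm in the gate's axes, with the oil can and beaker beside it undisturbed, and I handed the job in.

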